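# Key two vial trays home on their carousel drives

## Robot

A 6-joint arm with a two-finger parallel gripper is mounted at the origin on a cart in front of the work surface, level with it; the furniture and walls round the work are solid. World frame = base frame: x ahead of the robot, y to its left, z up, the work surface at z = 0. Lengths are in mm, angles in rad, forces in N, time in s.
With the tool pointing down it reaches from about 350 to 975 mm from the base axis. Payload 7.1 kg.
Tool frame: the origin (TCP) lies on the front face of the gripper's body, between the roots of the fingers; the fingertips stand 80 mm ahead of it and the grasp point (between the pads) lies 61 mm ahead of it; z points along the fingers, y is the line along which they close (so a half turn about z gives the same grasp; the last joint's range is limited). The gripper opens to 88 mm and grips with 3 to 60 N. Pads are 20 mm wide; open, the fingers measure 115 mm over their backs; the gripper's body (75 mm by 178 mm) begins 61 mm behind the grasp point.
Start: joints at [-1.213, 0.423, 1.63, -0, 1.089, -0.019], TCP at [229.983, -581.131, 302.675] pointing down, gripper open.
Joint ranges: [-3, 3], [-0.9, 2.11], [0.09, 2.58], [-1.31, 4.45], [0.11, 2.69], [-2.54, 2.54]. Speed limits (rad/s): [2.39, 2.39, 3.01, 3.14, 3.14, 3.14].

## Interface

Orientations are given as a rotation vector (axis times angle).
In Python, from workcell import readout, vision, close_job gives the robot as it stands.
- The arm moves only by the tool servo_tool, never from a script. Its argument "plan" is a list that holds one entry, the list of rows, each a list of 7 numbers: the gripper command: -1 is fully open, 1 is shut, values between are in proportion, then the shift along the world's x, y, z in units of 40 mm (1.0 is 40 mm), then the turn, a rotation vector about the world's x, y, z in units of 5 degrees (1.0 is 5 degrees). A call has 1 to 5 rows; each row shifts and turns the commanded pose from where the row before left it; what a row does not reach is not made up. A row lasts 1/12 s, in which the tool goes at most 41.7 mm and 7.16 degrees, less where a joint would pass 70% of its speed; a pose out of reach is approached as far as the arm can. A call is refused whole if a number of a shift passes 1 or a number of a turn 1, either way. A call with a gripper value outside its range is refused whole. The fingers move at their own pace and stop on an object; the grip force is fixed at half the most. Time passes only in rows, so rows that do not move let the fingers close. It gives the time, the measured TCP pose, the force, the opening and the grip force at its end, in the units of the state.
- readout.get_obs(): the state, without advancing time (a new reading comes with each control period).
- vision.get_image(name): name is "scene" or "top" or "wrist"; returns the picture (384x512x3 uint8, red, green, blue); there is no depth.
- vision.camera_params(name): a dict with "fx", "fy", "cx", "cy" (pixels), "rvec" (rotation vector, rad) and "tvec" (3), from world to camera coordinates, as OpenCV has them; the wrist camera has in their place "hand_eye" (4x4, takes a point from camera to tool coordinates, whose origin is the TCP and whose axes are the flange's). Camera axes: x right, y down, z forward; pixel columns grow to the right and rows downward; lengths in mm; the calibration is good to about 2 mm. A picture is of the moment at which its call begins: read the wrist's pose just before it. camera_params takes no time and is no camera call.
- close_job(): hands the job in; it is judged then, once.
The state is a dict: "t": time; "qpos": joint angles; "qvel": joint speeds; "joint_torque": joint torques, N m; "ee_pos": TCP position; "orientation": TCP orientation; "ft_force": force on the tool from outside, world axes, zero at the start; "moment": the same for the moment, N m; "width": finger opening in mm; "grasp_force": force on a finger pad.
Only numpy, scipy, OpenCV 4.12 (cv2) and the standard library are available. Lean on these libraries where they do the work, as an engineer would, in place of code of your own. Each camera call takes 0.05 s, during which the arm holds its last target. There are 200 camera calls.

## Task

Both grey vial trays are sitting askew, high on the drives of the two sample carousels. Turn each tray on its own drive, without lifting it off its pin and going round the way that the sensor post leaves open, until its tab stands over the index rib and the tray drops onto its key, fully home and level. Leave the bottles and the flask beside them where they stand.

Things in the scene. Friction and masses are not known exactly. Their poses are not given: they have to be found in the camera images.
- drive_a: fixed round white carousel drive, 160 mm across, deck 28 mm above the bench; origin at the centre of its underside, z up, x towards the black index rib on its deck. In its middle, under the tray, an aluminium seat plate (60 mm across, top at z = 32 mm)
- key_a (a point): centre of the top of drive_a's D-shaped steel boss, hidden in or under the tray: radius 18 mm with one flat at x = +12 mm of the drive, from z = 32 to 48 mm; above it a round steel pin of radius 9 mm goes up to z = 92 mm
- rib_a (a point): middle of the short black index rib on drive_a's deck, 63 mm from the axis along the drive's x: 26 mm long (radial), 8 mm wide, 3.5 mm high, top 31.5 mm above the bench
- post_a (a point): top centre of drive_a's fixed upright sensor post (10 mm thick, black head 13 mm square), 63 mm from the axis, +0.9 rad round from the rib (counter-clockwise (left) of it seen from above), 112 mm above the bench. The tray's tab cannot pass it
- tray_a: loose grey vial tray on drive_a, 0.18 to 0.35 kg: plate 84 mm across (z = 18 to 26 mm), one upright finger tab. Origin at the centre of its underside, z up, x towards the tab. It starts riding on the boss, origin about 48 mm above the bench, leaning up to 0.06 rad, and turns there at a push of a few N; home, its origin is 32 mm above the bench with play of 0.17 rad either way
- socket_a (a point): centre of the mouth of tray_a's D socket (at the tray's origin), 18 mm deep, flat at the tray's x = +13 mm, 1 mm larger than the boss all round; the bore above it fits the pin with 0.7 mm play. When the tray's x axis agrees with the drive's (tab over rib, within about 0.1 rad) the tray drops 16 mm by its own weight
- tab_a (a point): middle of the top edge of tray_a's finger tab: an upright paddle 8 mm thick (along the tray's y), 22 mm long (52 to 74 mm from the axis), from z = 20 to 54 mm of the tray; its top is about 102 mm above the bench while riding, 86 mm when home
- cap_a (a point): centre of the flat top of tray_a's closed hub, 34 mm across, 70 mm above the tray's origin
- drive_b: fixed round white carousel drive, 160 mm across, deck 28 mm above the bench; origin at the centre of its underside, z up, x towards the black index rib on its deck. In its middle, under the tray, an aluminium seat plate (60 mm across, top at z = 32 mm)
- key_b (a point): centre of the top of drive_b's D-shaped steel boss, hidden in or under the tray: radius 18 mm with one flat at x = +12 mm of the drive, from z = 32 to 48 mm; above it a round steel pin of radius 9 mm goes up to z = 92 mm
- rib_b (a point): middle of the short black index rib on drive_b's deck, 63 mm from the axis along the drive's x: 26 mm long (radial), 8 mm wide, 3.5 mm high, top 31.5 mm above the bench
- post_b (a point): top centre of drive_b's fixed upright sensor post (10 mm thick, black head 13 mm square), 63 mm from the axis, -0.9 rad round from the rib (clockwise (right) of it seen from above), 112 mm above the bench. The tray's tab cannot pass it
- tray_b: loose grey vial tray on drive_b, 0.18 to 0.35 kg: plate 84 mm across (z = 18 to 26 mm), one upright finger tab. Origin at the centre of its underside, z up, x towards the tab. It starts riding on the boss, origin about 48 mm above the bench, leaning up to 0.06 rad, and turns there at a push of a few N; home, its origin is 32 mm above the bench with play of 0.17 rad either way
- socket_b (a point): centre of the mouth of tray_b's D socket (at the tray's origin), 18 mm deep, flat at the tray's x = +13 mm, 1 mm larger than the boss all round; the bore above it fits the pin with 0.7 mm play. When the tray's x axis agrees with the drive's (tab over rib, within about 0.1 rad) the tray drops 16 mm by its own weight
- tab_b (a point): middle of the top edge of tray_b's finger tab: an upright paddle 8 mm thick (along the tray's y), 22 mm long (52 to 74 mm from the axis), from z = 20 to 54 mm of the tray; its top is about 102 mm above the bench while riding, 86 mm when home
- cap_b (a point): centre of the flat top of tray_b's closed hub, 34 mm across, 70 mm above the tray's origin
- square_bottle: white square sample bottle, bystander, 69 x 69 x 116 mm, loose; origin at the centre of its underside
- dropper: small brown dropper bottle, bystander, 33 mm across, 100 mm high, loose; origin at the centre of its underside
- round_bottle: small round white screw-cap bottle, bystander, 47 mm across, 100 mm high, loose; origin at the centre of its underside
- conical_flask: clear conical flask, bystander, 65 mm across, 108 mm high, loose; origin at the centre of its underside

How it is judged:
By the outcome, as a careful person would: the job done as asked, in the order asked, and still so for the second after the job is handed in, with the robot touching nothing.
It also fails if it takes over 69 s, if anything falls off the work surface, if the arm or the gripper's body presses on something with over 40 N, if the wrist force passes 120 N, or if a joint passes its speed limit or range.

## Working session

There is one attempt and no reset: what is moved stays moved. The work goes in short steps, Python scripts to look and compute and a tool call to move; the robot and the scene stay as the last step left them, time stands still between calls to the robot, and variables do not carry over. Pictures are saved under pics/ and viewed, at most 10 in all, crops included, and the job is handed in when it is done.

Besides the shell and the picture viewer there is one more tool, called after ">>>" as name([rows], argument=value, ...), one row to a line, values as JSON. servo_tool: Moves the arm, as the interface text tells. Its arguments: {"type":"object","properties":{"plan":{"type":"array"}},"required":["plan"]}

```bash
mkdir -p pics; cat > h.py <<'E'
import numpy as np,cv2
from workcell import readout,vision
def cam(n):
    p=vision.camera_params(n);K=np.array([[p['fx'],0,p['cx']],[0,p['fy'],p['cy']],[0,0,1.]])
    if 'rvec' in p:
        R=cv2.Rodrigues(np.array(p['rvec'],float))[0];t=np.array(p['tvec'],float)
    else:
        o=readout.get_obs();T=np.eye(4);T[:3,:3]=cv2.Rodrigues(np.array(o['orientation'],float))[0];T[:3,3]=o['ee_pos']
        M=np.linalg.inv(T@np.array(p['hand_eye']));R=M[:3,:3];t=M[:3,3]
    return K,R,t
def unproj(n,uv,z):
    K,R,t=cam(n);d=R.T@np.linalg.inv(K)@np.array([uv[0],uv[1],1.]);c=-R.T@t
    return c+d*(z-c[2])/d[2]
def proj(n,X):
    K,R,t=cam(n);q=K@(R@np.array(X,float)+t);return q[:2]/q[2]
def save(n,f,crop=None,s=1):
    im=vision.get_image(n)[:,:,::-1]
    if crop: x0,y0,x1,y1=crop;im=im[y0:y1,x0:x1]
    cv2.imwrite('pics/'+f,cv2.resize(np.ascontiguousarray(im),None,fx=s,fy=s,interpolation=cv2.INTER_CUBIC))
E
python3 - <<'E'
from h import *
save('top','top0.png',None,1.5);save('scene','sc0.png',None,1.5)
for n in('top','scene'):
    K,R,t=cam(n);print(n,K[0,0],-R.T@t,R[2])
print(vision.camera_params('wrist'));print(readout.get_obs())
E
```

```text
top 352.11162346761165 [ 284.90524544  -11.25152644 1239.56378535] [ 0.21664343  0.00530784 -0.97623637]
scene 466.32581329284085 [-414.36572876 1075.13340782  755.2566723 ] [ 0.60413838 -0.67627385 -0.42150978]
{'fx': 279.88318277709504, 'fy': 279.88318277709504, 'cx': 257.2576037319153, 'cy': 188.86845166060712, 'hand_eye': array([[ 1.49273381e-03, -9.68768968e-01, -2.47960598e-01,
         6.71510551e+01],
       [ 9.99998232e-01,  1.16245426e-03,  1.47838634e-03,
        -1.96430157e-01],
       [-1.14397196e-03, -2.47962366e-01,  9.68768990e-01,
        -8.19611024e+01],
       [ 0.00000000e+00,  0.00000000e+00,  0.00000000e+00,
         1.00000000e+00]])}
{'t': 0.1, 'qpos': array([-1.21298006e+00,  4.23800180e-01,  1.63058445e+00, -2.17041876e-05,
        1.08862899e+00, -1.89851140e-02]), 'qvel': array([ 0.00069253, -0.00116217, -0.00255988,  0.00080932,  0.0003373 ,
       -0.00103378]), 'joint_torque': array([-6.72478345e-04, -5.45612812e+01, -2.74324715e+01,  6.44449051e-02,
        1.87764497e-02, -2.06027494e-05]), 'ee_pos': array([ 229.86026128, -580.77955451,  301.96847701]), 'orientation': array([-3.08462660e+00, -5.88136821e-01,  4.05920126e-04]), 'ft_force': array([-0.50309152, -0.23652412, -0.48048096]), 'moment': array([0.01862112, 0.00237658, 0.0101421 ]), 'grasp_force': 0.0, 'width': 88.05732915998772}
```

View pics/top0.png

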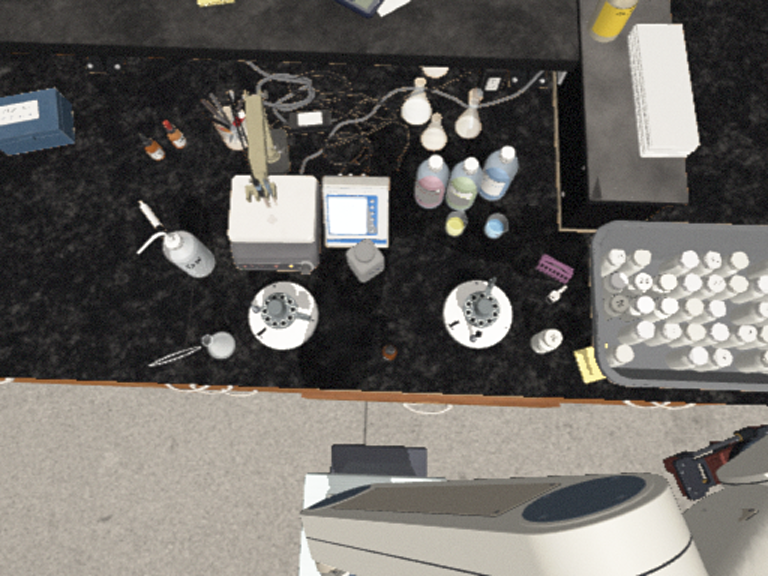

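View pics/sc0.png

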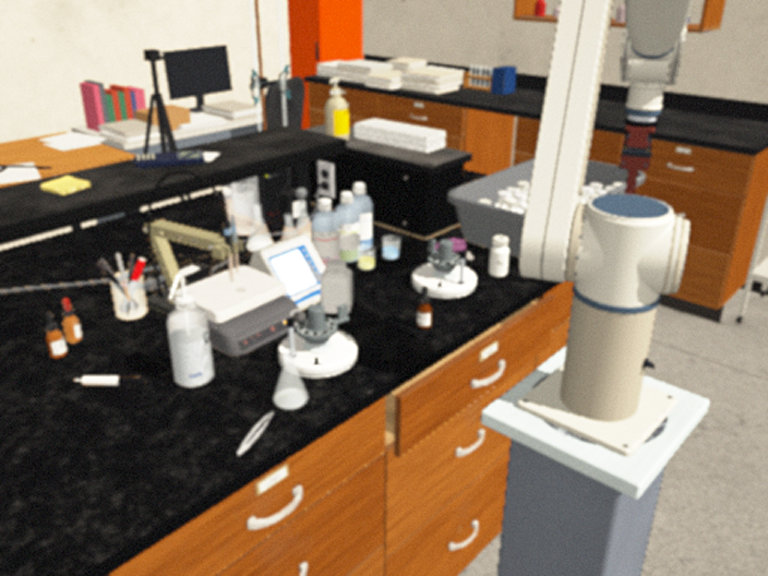

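The top view shows two drives, near (283,315) and (477,313) in the 1.5x picture. I'll enlarge both.

```bash
python3 - <<'E'
from h import *
im=vision.get_image('top')[:,:,::-1]
a=im[180:240,155:220];b=im[180:240,285:350]
cv2.imwrite('pics/ab.png',np.hstack([cv2.resize(np.ascontiguousarray(c),None,fx=6,fy=6,interpolation=cv2.INTER_CUBIC) for c in(a,b)]))
for uv in((189,210),(318,209)): print(unproj('top',uv,28))
E
```

```text
[500.74174756 228.7979473   28.        ]
[ 520.30276222 -222.0376655    28.        ]
```

View pics/ab.png

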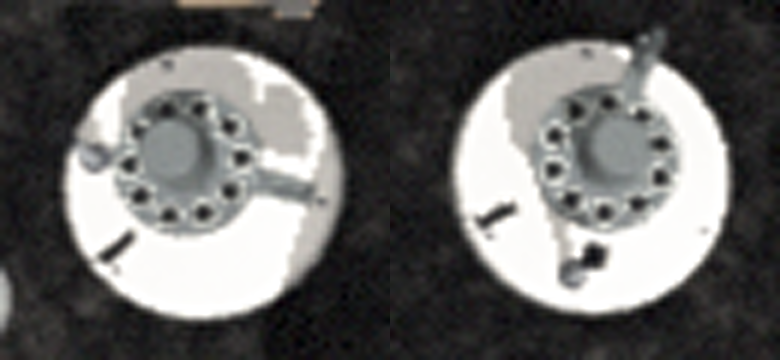

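The crop settles which drive is which. On the right drive the post is counter-clockwise of the rib, so it is A; the left is B. I'll compute the angles next.

```bash
python3 - <<'E'
from h import *
def P(side,u,v,z):
    return unproj('top',((155+u/6 if side=='B' else 285+(u-390)/6)-.4,180+v/6-.4,),z)
for s,pts in dict(A=[('deck',592,177,28),('cap',622,148,118),('rib',495,216,31.5),('head',594,255,112),('tab',652,42,102)],
 B=[('deck',204.5,182.5,28),('cap',170,152,118),('rib',117,250,31.5),('post0',95,158,28),('tab',300,187,102)]).items():
    c=None
    for n,u,v,z in pts:
        p=P(s,u,v,z)
        if c is None:c=p
        d=p-c;print(s,n,p.round(1),'r',np.hypot(*d[:2]).round(1),'ang',np.degrees(np.arctan2(d[1],d[0])).round(1))
o=readout.get_obs();R=cv2.Rodrigues(o['orientation'])[0];print(R.round(3))
E
```

```text
A deck [ 520. -223.   28.] r 0.0 ang 0.0
A cap [ 519.1 -223.5  118. ] r 1.1 ang -147.5
A rib [ 494.3 -166.1   31.5] r 62.4 ang 114.3
A head [ 461.  -209.2  112. ] r 60.6 ang 166.9
A tab [ 583.1 -243.6  102. ] r 66.4 ang -18.1
B deck [500.6 229.9  28. ] r 0.0 ang 0.0
B cap [500.7 231.9 118. ] r 2.0 ang 88.7
B rib [458.7 276.6  31.5] r 62.7 ang 131.9
B post0 [512.9 294.9  28. ] r 66.1 ang 79.3
B tab [486.8 162.8 102. ] r 68.5 ang -101.6
[[ 0.93   0.368 -0.   ]
 [ 0.368 -0.93   0.001]
 [ 0.    -0.001 -1.   ]]
```

>>> servo_tool([
  [[-0.36,0.6,0.75,0,0,0,-0.33],[-0.36,0.6,0.75,0,0,0,-0.33],[-0.36,0.6,0.75,0,0,0,-0.33],[-0.36,0.6,0.75,0,0,0,-0.33],[-0.36,0.6,0.75,0,0,0,-0.33]],
])

```text
t: 0.57
ee_pos: [350.6, -429.6, 302.5]
orientation: [-3.12, -0.362, 0.0]
ft_force: [0.5, -0.9, 0.1]
width: 60.3
grasp_force: 0.0
```

>>> servo_tool([
  [[-0.36,0.6,0.75,0,0,0,-0.33],[-0.36,0.6,0.75,0,0,0,-0.33],[-0.36,0.6,0.75,0,0,0,-0.33],[-0.36,0.6,0.75,0,0,0,-0.33],[-0.36,0.6,0.75,0,0,0,-0.33]],
])

```text
t: 0.98
ee_pos: [470.8, -279.4, 302.6]
orientation: [-3.138, -0.137, 0.0]
ft_force: [0.4, -1.0, -0.0]
width: 59.4
grasp_force: 0.0
```

>>> servo_tool([
  [[-0.36,0.6,0.75,0,0,0,-0.33],[-0.36,0.6,0.75,0,0,0,-0.33],[-0.36,0,0,0,0,0,0]],
])

```text
t: 1.23
ee_pos: [521.2, -216.7, 302.7]
orientation: [-3.14, -0.054, -0.002]
ft_force: [0.8, -0.2, -0.1]
width: 59.7
grasp_force: 0.0
```

```bash
python3 - <<'E'
from h import *
K,R,t=cam('wrist');print(readout.get_obs()['ee_pos'])
for X in((519.5,-223.3,118),(583,-243.6,102),(494,-166,31.5)):print(proj('wrist',X))
save('wrist','w1.png',None,1.5)
E
```

```text
[ 521.16267632 -216.73781672  302.67265944]
[263.76176251 190.00451803]
[286.67912903 124.25069149]
[217.5486957  190.81926118]
```

View pics/w1.png

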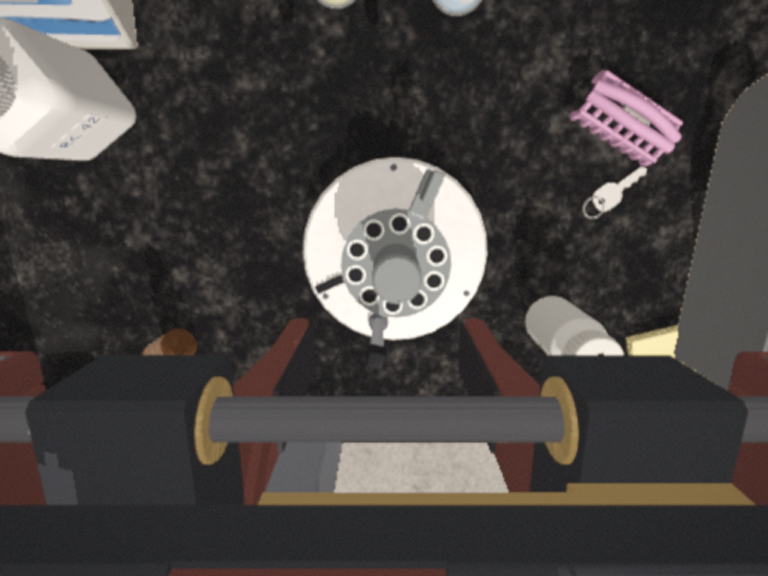

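```bash
python3 - <<'E'
from h import *
save('wrist','w2.png',(195,95,335,235),5)
E
```

```text
(no output)
```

View pics/w2.png

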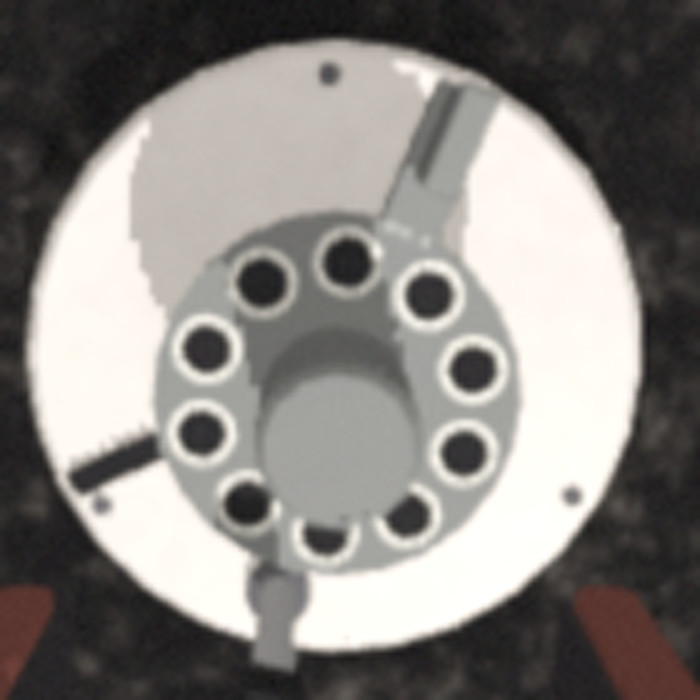

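```bash
python3 - <<'E'
from h import *
f=lambda u,v,z:unproj('wrist',(195+u/5-.4,95+v/5-.4),z)
c=f(334,345,28);print('deck',c)
for n,u,v,z in(('cap',340,450,118),('tabi',422,170,102),('tabo',478,90,102),('rib',113,464,31.5)):
    p=f(u,v,z);d=p-c;print(n,p.round(1),np.hypot(*d[:2]).round(1),np.degrees(np.arctan2(d[1],d[0])).round(1))
E
```

```text
deck [ 528.00084611 -225.33420815   28.        ]
cap [ 521.9 -225.4  118. ] 6.1 -179.8
tabi [ 575.4 -239.7  102. ] 49.5 -16.8
tabo [ 591.  -249.7  102. ] 67.6 -21.2
rib [ 495.3 -169.1   31.5] 65.0 120.2
```

>>> servo_tool([
  [[-0.36,0,-0.18,-0.8,0,0,0],[-0.36,0,0,-0.8,0,0,0],[-0.36,0,0,-0.8,0,0,0],[-0.36,0,0,-0.5,0,0,0],[-0.36,0,0,-0.45,0,0,0]],
])

```text
t: 1.75
ee_pos: [516.1, -229.5, 166.6]
orientation: [-3.14, -0.047, 0.004]
ft_force: [-0.2, -0.0, 0.3]
width: 59.9
grasp_force: 0.0
```

>>> servo_tool([
  [[-0.1,0,0,0,0,0,0],[0.1,0,0,0,0,0,0],[0.2,0,0,0,0,0,0],[0.3,0,0,0,0,0,0],[0.3,0,0,0,0,0,0]],
])

```text
t: 2.17
ee_pos: [517.7, -225.9, 169.7]
orientation: [-3.136, -0.045, 0.0]
ft_force: [1.5, 16.5, -0.1]
width: 33.3
grasp_force: 29.9
```

>>> servo_tool([
  [[0.3,0.04,0.08,0,0,0,0],[0.3,0,0,0,0,0,0]],
])

```text
t: 2.33
ee_pos: [519.1, -224.5, 169.8]
orientation: [-3.141, -0.05, 0.001]
ft_force: [-3.6, 6.0, 3.4]
width: 33.6
grasp_force: 29.9
```

>>> servo_tool([
  [[0.3,0,0,0,0,0,0.5],[0.3,0,0,0,0,0,1],[0.3,0,0,0,0,0,1],[0.3,0,0,0,0,0,1],[0.3,0,0,0,0,0,1]],
])

```text
t: 2.75
ee_pos: [519.6, -226.0, 169.8]
orientation: [3.068, 0.667, 0.001]
ft_force: [-2.9, -3.0, -0.2]
width: 33.7
grasp_force: 29.9
```

>>> servo_tool([
  [[0.3,0,0,0,0,0,1],[0.3,0,0,0,0,0,1],[0.3,0,0,0,0,0,1],[0.3,0,0,0,0,0,1],[0.3,0,0,0,0,0,1]],
])

```text
t: 3.17
ee_pos: [520.3, -227.2, 170.0]
orientation: [2.848, 1.315, 0.002]
ft_force: [-1.5, -8.1, -2.4]
width: 33.2
grasp_force: 29.9
```

>>> servo_tool([
  [[0.3,0,0,0,0,0,1],[0.3,0,0,0,0,0,1],[0.3,0,0,0,0,0,1],[0.3,0,0,0,0,0,1],[0.3,0,0,0,0,0,1]],
])

```text
t: 3.58
ee_pos: [521.9, -228.2, 170.6]
orientation: [2.493, 1.897, 0.003]
ft_force: [2.4, -10.3, -3.7]
width: 33.7
grasp_force: 29.9
```

```bash
python3 - <<'E'
from h import *
a=vision.get_image('wrist')[:,:,::-1];b=np.ascontiguousarray(vision.get_image('top')[165:255,270:390,::-1])
cv2.imwrite('pics/w3.png',np.hstack([cv2.resize(np.ascontiguousarray(a),(480,360)),cv2.resize(b,(320,240)).repeat(1,0).__class__ and cv2.copyMakeBorder(cv2.resize(b,(320,240)),0,120,0,0,0)]))
E
```

```text
(no output)
```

View pics/w3.png

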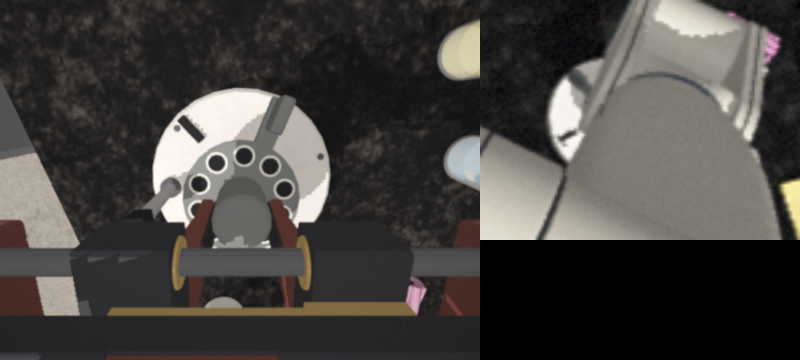

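>>> servo_tool([
  [[0.3,0,-0.05,0,0,0,1],[0.3,0,0,0,0,0,1],[0.3,0,0,0,0,0,1],[0.3,0,0,0,0,0,1],[0.3,0,0,0,0,0,1]],
])

```text
t: 4.1
ee_pos: [523.9, -229.5, 171.2]
orientation: [2.022, 2.388, 0.006]
ft_force: [10.5, -4.1, -3.9]
width: 33.5
grasp_force: 29.9
```

>>> servo_tool([
  [[0.3,0,0,0,0,0,1],[0.3,0,0,0,0,0,1],[0.3,0,0,0,0,0,1],[0.3,0,0,0,0,0,1],[0.3,0,0,0,0,0,1]],
])

```text
t: 4.52
ee_pos: [525.8, -228.8, 171.9]
orientation: [1.457, 2.765, 0.005]
ft_force: [18.2, 4.1, -3.0]
width: 33.1
grasp_force: 30.0
```

>>> servo_tool([
  [[0.3,0,0,0,0,0,0.8],[0.3,0,0,0,0,0,0.4],[0.3,0,0,0,0,0,0]],
])

```text
t: 4.77
ee_pos: [526.1, -228.4, 172.0]
orientation: [1.313, 2.836, 0.005]
ft_force: [17.7, 5.8, -2.8]
width: 33.2
grasp_force: 30.0
```

```bash
python3 - <<'E'
from h import *
o=readout.get_obs();print(o['ee_pos'],2*np.degrees(np.arctan2(o['orientation'][1],o['orientation'][0])),o['qpos'],o['moment'])
save('wrist','w4.png',(140,80,380,250),3.3)
E
```

```text
[ 526.07558006 -228.39452316  171.96733842] 130.30225760306314 [-0.4316074   0.52477706  1.83305667  0.0045451   0.76709086 -1.13826037] [ 1.05586141 -3.52765842 -0.19017547]
```

View pics/w4.png

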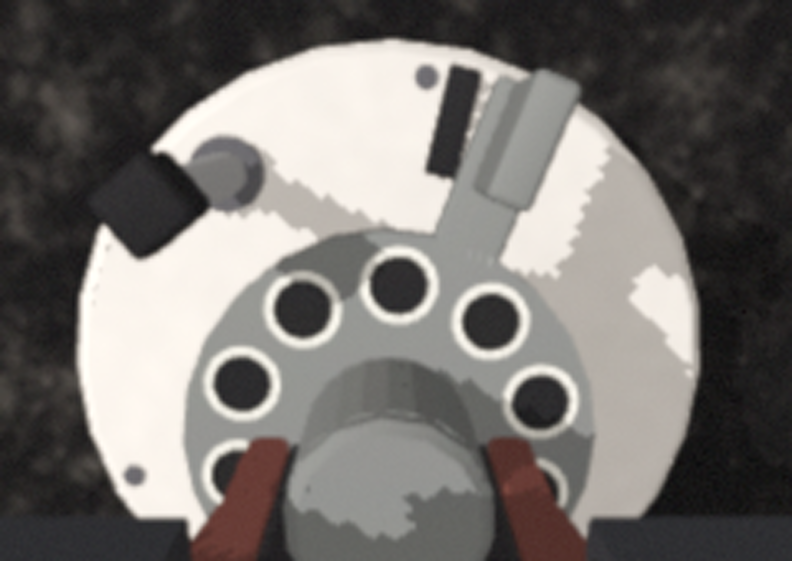

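```bash
python3 - <<'E'
from h import *
f=lambda u,v,z:unproj('wrist',(140+u/3.3-.35,80+v/3.3-.35),z)
for n,a,b,z in(('rib',(438,174),(463,66),31.5),('tab',(503,203),(560,75),102),('tabL',(478,188),(540,70),102),('tabR',(525,208),(580,90),102)):
    p,q=f(*a,z),f(*b,z);d=q-p;print(n,p.round(1),q.round(1),np.hypot(*d[:2]),np.degrees(np.arctan2(d[1],d[0])))
E
```

```text
rib [ 501.  -178.7   31.5] [ 489.4 -156.7   31.5] 24.86846925424314 117.8124795816213
tab [ 505.8 -174.7  102. ] [ 499.2 -154.2  102. ] 21.49915595663884 107.63792693451161
tabL [ 501.1 -175.5  102. ] [ 496.3 -155.7  102. ] 20.394557428361818 103.38124434928264
tabR [ 509. -173.  102.] [ 503.2 -153.8  102. ] 20.03387383096937 106.94741702595167
```

>>> servo_tool([
  [[0.3,0,0,0,0,0,0.7],[0.3,0,0,0,0,0,0.7],[0.3,0,0,0,0,0,0]],
])

```text
t: 5.07
ee_pos: [526.3, -228.0, 172.1]
orientation: [1.136, 2.911, 0.005]
ft_force: [18.8, 8.5, -2.2]
width: 33.3
grasp_force: 30.0
```

>>> servo_tool([
  [[0.0,0,0,0,0,0,0],[-0.36,0,0,0,0,0,0],[-0.36,0,0,0,0,0,0],[-0.36,0,0,0,0,0,0]],
])

```text
t: 5.4
ee_pos: [519.5, -227.5, 169.2]
orientation: [1.144, 2.925, -0.0]
ft_force: [0.4, 0.7, -0.0]
width: 56.4
grasp_force: 0.0
```

```bash
python3 - <<'E'
from h import *
o=readout.get_obs();print(o['ee_pos'],2*np.degrees(np.arctan2(o['orientation'][1],o['orientation'][0])))
save('wrist','w5.png',(140,80,380,250),3.3)
E
```

```text
[ 519.49865247 -227.49128871  169.15184671] 137.2792798691815
```

View pics/w5.png

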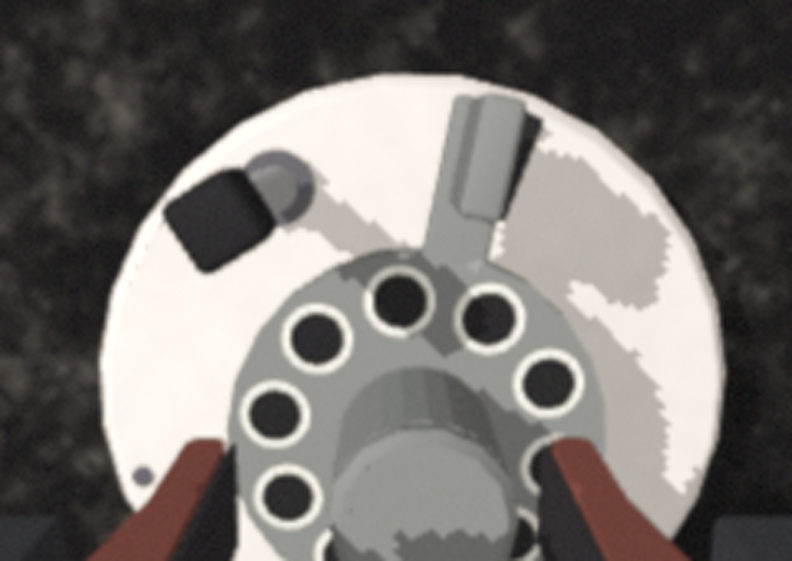

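Tray A has dropped: the cap and plate look smaller by the expected ratio, and the tab covers the rib. I'll retreat and go to B.

>>> servo_tool([
  [[-0.36,0,0,0.5,0,0,0],[-0.36,0,0,0.95,0,0,0],[-0.36,0,0,0.95,0,0,0],[-0.36,0,0,0.95,0,0,0]],
])

```text
t: 5.78
ee_pos: [518.8, -227.2, 303.7]
orientation: [-1.144, -2.924, 0.0]
ft_force: [1.1, -0.4, 0.0]
width: 59.8
grasp_force: 0.0
```

```bash
python3 - <<'E'
from h import *
save('wrist','w6.png',(170,90,350,230),4)
E
```

>>> servo_tool([
  [[-0.36,-0.04,0.95,0,0,0,0.55],[-0.36,-0.04,0.95,0,0,0,0.55],[-0.36,-0.04,0.95,0,0,0,0.55],[-0.36,-0.04,0.95,0,0,0,0.55],[-0.36,-0.04,0.95,0,0,0,0.55]],
])

```text
t: 6.25
ee_pos: [510.9, -35.9, 302.6]
orientation: [0.783, 3.042, -0.0]
ft_force: [0.6, 0.5, -0.3]
width: 59.6
grasp_force: 0.0
```

>>> servo_tool([
  [[-0.36,-0.04,0.95,0,0,0,0.55],[-0.36,-0.04,0.95,0,0,0,0.55],[-0.36,-0.04,0.95,0,0,0,0.55],[-0.36,-0.04,0.95,0,0,0,0.55],[-0.36,-0.04,0.95,0,0,0,0.55]],
])

```text
t: 6.67
ee_pos: [503.0, 154.4, 302.6]
orientation: [0.413, 3.114, -0.0]
ft_force: [1.2, 0.6, 0.3]
width: 59.9
grasp_force: 0.0
```

>>> servo_tool([
  [[-0.36,-0.04,0.95,0,0,0,0.55],[-0.36,-0.04,0.95,0,0,0,0.55],[-0.36,0,0,0,0,0,0],[-0.36,0,0,0,0,0,0],[-0.36,0,0,0,0,0,0]],
])

```text
t: 7.08
ee_pos: [500.1, 228.3, 302.3]
orientation: [-0.266, -3.13, 0.001]
ft_force: [-0.0, -0.4, -0.6]
width: 59.5
grasp_force: 0.0
```

```bash
python3 - <<'E'
from h import *
o=readout.get_obs();print(o['ee_pos'],2*np.degrees(np.arctan2(o['orientation'][1],o['orientation'][0])))
b=vision.get_image('wrist')[90:230,170:350,::-1]
a=cv2.imread('pics/w6.png')
c=cv2.resize(np.ascontiguousarray(b),None,fx=4,fy=4,interpolation=cv2.INTER_CUBIC)
cv2.imwrite('pics/w7.png',np.hstack([a,c])[:, :])
cv2.imwrite('pics/w8.png',np.hstack([cv2.resize(a,(386,300)),cv2.resize(c,(386,300))]))
g=cv2.medianBlur(cv2.cvtColor(np.ascontiguousarray(b),cv2.COLOR_BGR2GRAY),3)
for X in((500.7,231,118),(486.8,162.8,102),(458.7,276.6,31.5)):print((proj('wrist',X)-[170,90])*386/180)
E
```

```text
[500.06671283 228.28883223 302.2673556 ] -189.7124116357703
[194.9186182  210.89991463]
[ 50.51654008 198.2336365 ]
[259.2629602   91.71618044]
```

View pics/w8.png

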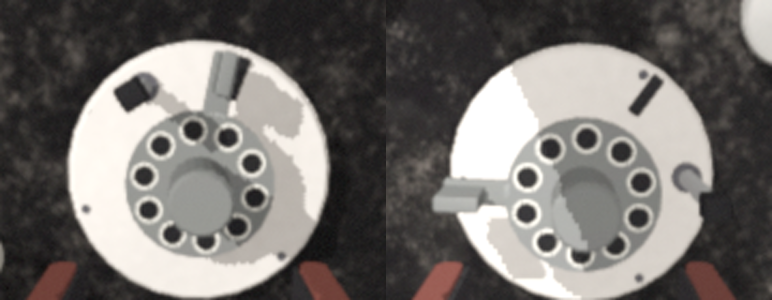

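>>> servo_tool([
  [[-0.36,0,0.08,-0.8,0,0,0],[-0.36,0,0,-0.8,0,0,0],[-0.36,0,0,-0.8,0,0,0],[-0.36,0,0,-0.5,0,0,0],[-0.36,0,0,-0.45,0,0,0]],
])

```text
t: 7.55
ee_pos: [500.0, 229.8, 166.9]
orientation: [-0.27, -3.128, 0.002]
ft_force: [0.2, -0.7, -1.1]
width: 59.7
grasp_force: 0.0
```

>>> servo_tool([
  [[-0.1,0,0,0,0,0,0],[0.1,0,0,0,0,0,0],[0.2,0,0,0,0,0,0],[0.3,0,0,0,0,0,0],[0.3,0,0,0,0,0,0]],
])

```text
t: 7.97
ee_pos: [501.3, 232.2, 170.2]
orientation: [0.267, 3.128, 0.002]
ft_force: [0.0, -1.2, 2.4]
width: 33.4
grasp_force: 30.0
```

Well centred. I'll turn clockwise about 127° from yaw 170.3 to about 43.5.

>>> servo_tool([
  [[0.3,0,0,0,0,0,-0.5],[0.3,0,0,0,0,0,-1],[0.3,0,0,0,0,0,-1],[0.3,0,0,0,0,0,-1],[0.3,0,0,0,0,0,-1]],
])

```text
t: 8.38
ee_pos: [501.4, 232.5, 170.2]
orientation: [0.877, 3.014, 0.003]
ft_force: [1.1, 1.3, 1.8]
width: 33.2
grasp_force: 30.0
```

>>> servo_tool([
  [[0.3,0,0,0,0,0,-1],[0.3,0,0,0,0,0,-1],[0.3,0,0,0,0,0,-1],[0.3,0,0,0,0,0,-1],[0.3,0,0,0,0,0,-1]],
])

```text
t: 8.8
ee_pos: [501.9, 233.3, 170.3]
orientation: [1.509, 2.752, 0.007]
ft_force: [2.9, 4.7, -0.5]
width: 33.4
grasp_force: 30.0
```

>>> servo_tool([
  [[0.3,0,0,0,0,0,-1],[0.3,0,0,0,0,0,-1],[0.3,0,0,0,0,0,-1],[0.3,0,0,0,0,0,-1],[0.3,0,0,0,0,0,-1]],
])

```text
t: 9.22
ee_pos: [502.7, 233.8, 170.5]
orientation: [2.069, 2.361, 0.012]
ft_force: [5.6, 5.9, -3.3]
width: 33.1
grasp_force: 30.0
```

>>> servo_tool([
  [[0.3,0,0,0,0,0,-1],[0.3,0,0,0,0,0,-1],[0.3,0,0,0,0,0,-1],[0.3,0,0,0,0,0,-1],[0.3,0,0,0,0,0,-1]],
])

```text
t: 9.63
ee_pos: [503.5, 234.0, 170.7]
orientation: [2.531, 1.858, 0.015]
ft_force: [6.9, 5.7, -3.0]
width: 33.1
grasp_force: 30.0
```

>>> servo_tool([
  [[0.3,0,0,0,0,0,-1],[0.3,0,0,0,0,0,-1],[0.3,0,0,0,0,0,-1],[0.3,0,0,0,0,0,-1],[0.3,0,0,0,0,0,-0.9]],
])

```text
t: 10.05
ee_pos: [504.4, 233.8, 171.0]
orientation: [2.869, 1.279, 0.018]
ft_force: [9.8, 3.0, -2.6]
width: 33.1
grasp_force: 30.0
```

>>> servo_tool([
  [[0.3,0,0,0,0,0,-0.9],[0.3,0,0,0,0,0,0],[0.3,0,0,0,0,0,0]],
])

```text
t: 10.3
ee_pos: [504.5, 233.6, 171.1]
orientation: [2.915, 1.171, 0.018]
ft_force: [9.4, 2.7, -2.8]
width: 33.1
grasp_force: 30.0
```

```bash
python3 - <<'E'
from h import *
o=readout.get_obs();print(o['ee_pos'],2*np.degrees(np.arctan2(o['orientation'][1],o['orientation'][0])))
save('wrist','w9.png',(140,80,380,250),3.3)
E
```

```text
[504.481024   233.59641644 171.09434556] 43.78957703131474
```

View pics/w9.png

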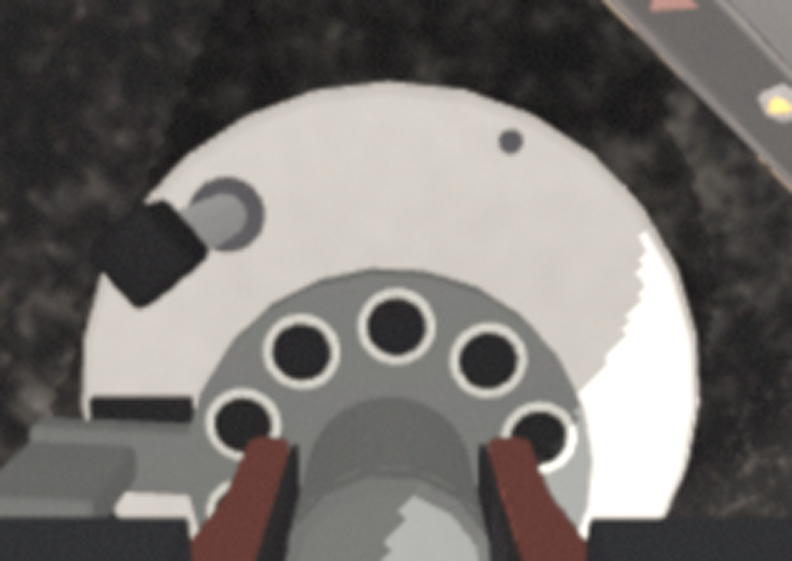

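```bash
python3 - <<'E'
from h import *
f=lambda u,v,z:unproj('wrist',(140+u/3.3-.35,80+v/3.3-.35),z)
for n,a,b,z in(('rib',(92,409),(193,409),31.5),('tabfar',(28,442),(135,450),102),('arm far edge',(45,422),(190,431),74),('armnear',(120,493),(190,497),74)):
    p,q=f(*a,z),f(*b,z);d=p-q;print(n,p.round(1),q.round(1),np.hypot(*d[:2]),np.degrees(np.arctan2(d[1],d[0])))
E
```

```text
rib [453.1 286.2  31.5] [470.6 268.   31.5] 25.278221138216168 133.80123686396587
tabfar [472.3 288.4 102. ] [483.9 274.1 102. ] 18.40093419830266 129.24839032564196
arm far edge [463.3 290.1  74. ] [482.2 267.6  74. ] 29.413335078520095 130.05081452427007
armnear [462.  269.2  74. ] [471.4 258.2  74. ] 14.482097362780559 130.26099538442162
```

>>> servo_tool([
  [[0.0,0,0,0,0,0,0],[-0.36,0,0,0,0,0,0],[-0.36,0,0,0,0,0,0],[-0.36,0,0,0,0,0,0]],
])

```text
t: 10.68
ee_pos: [500.0, 232.0, 168.9]
orientation: [-2.915, -1.172, 0.001]
ft_force: [0.1, -0.2, -0.1]
width: 56.4
grasp_force: 0.0
```

>>> servo_tool([
  [[-0.36,0,0,0.5,0,0,0],[-0.36,0,0,0.95,0,0,0],[-0.36,0,0,0.95,0,0,0],[-0.36,0,0,0.95,0,0,0]],
])

```text
t: 11.02
ee_pos: [499.6, 231.8, 303.8]
orientation: [2.915, 1.172, -0.003]
ft_force: [1.9, 1.0, -1.0]
width: 59.5
grasp_force: 0.0
```

```bash
python3 - <<'E'
from h import *
a=vision.get_image('wrist')[90:230,170:350,::-1]
s=vision.get_image('scene')[:,:,::-1]
s1=s[185:260,175:250];s2=s[145:205,265:325]
R=lambda i,w,h:cv2.resize(np.ascontiguousarray(i),(w,h),interpolation=cv2.INTER_CUBIC)
cv2.imwrite('pics/w10.png',np.vstack([R(a,400,300),]) if 0 else np.hstack([R(a,400,311),R(s1,200,311)[:, :],R(s2,200,311)]))
o=readout.get_obs();print(o['t'],o['ee_pos'])
E
```

```text
11.1167 [502.74048733 233.18531676 308.85830298]
```

View pics/w10.png

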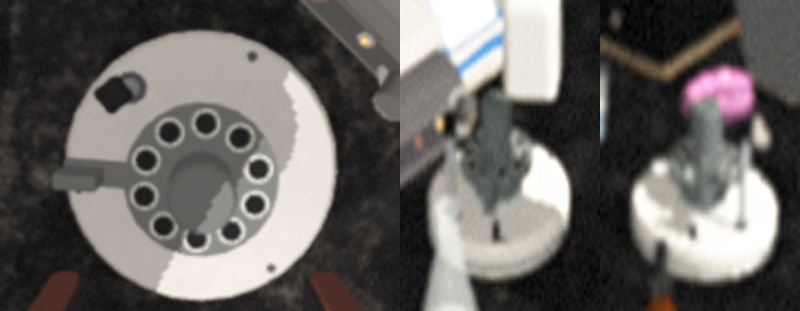

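The picture limit is used up, so I'll check the drop numerically. I'll match each hub from the initial scene picture against the current one, where a 16 mm drop should show as a clear downward shift.

```bash
python3 - <<'E'
from h import *
old=cv2.imread('pics/sc0.png');new=cv2.resize(np.ascontiguousarray(vision.get_image('scene')[:,:,::-1]),None,fx=1.5,fy=1.5,interpolation=cv2.INTER_CUBIC)
for n,x,y in(('A',520.5,-224.5),('B',501,231)):
    r=proj('scene',(x,y,118))*1.5;h=proj('scene',(x,y,102))*1.5
    print(n,'riding',r.round(1),'home',h.round(1))
    for w,t,b in((10,9,10),(12,9,16),(22,12,30)):
        u,v=r.round().astype(int);T=old[v-t:v+b,u-w:u+w];S=new[v-t-20:v+b+25,u-w-15:u+w+15]
        m=cv2.matchTemplate(S,T,cv2.TM_CCOEFF_NORMED);_,s,_,l=cv2.minMaxLoc(m);print(s,'shift',l[0]-15,l[1]-20)
    # edge of hub top: column profile, old vs new
    u,v=r.round().astype(int)
    g=lambda im:cv2.cvtColor(im,cv2.COLOR_BGR2GRAY)[v-16:v+16:2,u-2:u+3].mean(1).astype(int)
    print(v-16,g(old),g(new))
E
```

```text
A riding [447.  240.2] home [446.7 246.2]
0.906579315662384 shift 1 -1
0.8133407235145569 shift 1 -1
0.7168025374412537 shift 0 0
224 [ 19  47  99 104  60  32  31  73 129 148 145 133 119 124 124 124] [ 17  49  98 106  60  27  44 127 201 206 171 149 147 147 135 128]
B riding [317.5 305.6] home [317.7 312.7]
0.8925212621688843 shift -1 1
0.8841269612312317 shift 0 0
0.813594400882721 shift 0 0
290 [190 151 197 243 244 232 191 148 140 146 155 142 131 127 129 128] [190 150 198 243 243 234 189 107  35  34  89 114  88  82  87  90]
```

The evidence conflicts: the wrist pictures show the hole pattern shrinking about 5%, which means a drop, but the scene match shows no shift. A touch on the cap settles it, since riding contact comes at TCP z = 198 and home contact at 182.

>>> servo_tool([
  [[1,0,0,0,0,0,0],[1,0,0,0,0,0,0],[1,0,0,-0.9,0,0,0],[1,0,0,-0.9,0,0,0],[1,0,0,-0.6,0,0,0]],
])

```text
t: 11.58
ee_pos: [498.4, 231.2, 202.6]
orientation: [2.915, 1.171, -0.008]
ft_force: [-1.3, -0.4, 0.5]
width: 30.0
grasp_force: 0.0
```

>>> servo_tool([
  [[1,0,0,-0.1,0,0,0],[1,0,0,-0.1,0,0,0],[1,0,0,-0.1,0,0,0],[1,0,0,0,0,0,0],[1,0,0,0,0,0,0]],
])

```text
t: 12.0
ee_pos: [501.0, 232.4, 195.6]
orientation: [-2.915, -1.172, -0.003]
ft_force: [-0.2, 0.2, -0.1]
width: 0.5
grasp_force: 0.0
```

>>> servo_tool([
  [[1,0,0,-0.1,0,0,0],[1,0,0,-0.1,0,0,0],[1,0,0,0,0,0,0],[1,0,0,0,0,0,0]],
])

```text
t: 12.33
ee_pos: [500.3, 232.1, 186.7]
orientation: [-2.915, -1.172, 0.0]
ft_force: [-0.9, -0.6, -0.7]
width: 0.2
grasp_force: 0.0
```

>>> servo_tool([
  [[1,0,0,-0.1,0,0,0],[1,0,0,0,0,0,0],[1,0,0,0,0,0,0]],
])

```text
t: 12.58
ee_pos: [500.4, 232.1, 182.6]
orientation: [-2.915, -1.171, 0.0]
ft_force: [0.3, 0.3, 0.5]
width: 0.7
grasp_force: 0.0
```

B is home: there was no contact down to a tip height of 102.6. I'll nudge lightly to feel the cap.

>>> servo_tool([
  [[1,0,0,-0.06,0,0,0],[1,0,0,0,0,0,0],[1,0,0,0,0,0,0]],
])

```text
t: 12.83
ee_pos: [500.5, 232.2, 182.2]
orientation: [-2.915, -1.172, -0.001]
ft_force: [-6.1, -4.0, 20.1]
width: 0.8
grasp_force: 10.4
```

>>> servo_tool([
  [[1,0,0,0.6,0,0,0],[1,0,0,0.8,0,0,0],[1,0,0,0.8,0,0,0],[1,0,0,0.8,0,0,0]],
])

```text
t: 13.17
ee_pos: [500.0, 231.9, 301.4]
orientation: [2.915, 1.171, -0.002]
ft_force: [0.6, 0.4, -0.2]
width: 0.7
grasp_force: 0.0
```

B's cap is at 102.2 mm, fully home. I'll do the same check on A.

>>> servo_tool([
  [[1,0.04,-0.95,0,0,0,0],[1,0.04,-0.95,0,0,0,0],[1,0.04,-0.95,0,0,0,0],[1,0.04,-0.95,0,0,0,0],[1,0.04,-0.95,0,0,0,0]],
])

```text
t: 13.58
ee_pos: [508.0, 40.5, 300.4]
orientation: [2.915, 1.172, 0.0]
ft_force: [0.3, 0.7, -0.7]
width: 0.7
grasp_force: 0.0
```

>>> servo_tool([
  [[1,0.04,-0.95,0,0,0,0],[1,0.04,-0.95,0,0,0,0],[1,0.04,-0.95,0,0,0,0],[1,0.04,-0.95,0,0,0,0],[1,0.04,-0.95,0,0,0,0]],
])

```text
t: 14.0
ee_pos: [516.0, -149.8, 300.3]
orientation: [-2.915, -1.171, -0.0]
ft_force: [0.9, -0.8, 0.1]
width: 0.5
grasp_force: 0.0
```

>>> servo_tool([
  [[1,0.04,-0.95,0,0,0,0],[1,0.04,-0.95,0,0,0,0],[1,0,0,0,0,0,0],[1,0,0,0,0,0,0],[1,0,0,0,0,0,0]],
])

```text
t: 14.42
ee_pos: [519.2, -223.5, 299.9]
orientation: [-2.914, -1.17, 0.001]
ft_force: [-0.3, 0.2, 0.0]
width: 0.0
grasp_force: 0.0
```

>>> servo_tool([
  [[1,0,0,-0.9,0,0,0],[1,0,0,-0.9,0,0,0],[1,0,0,-0.6,0,0,0],[1,0,0,0,0,0,0],[1,0,0,0,0,0,0]],
])

```text
t: 14.83
ee_pos: [519.1, -222.2, 203.6]
orientation: [-2.912, -1.173, 0.003]
ft_force: [-0.6, -0.6, -0.2]
width: 0.6
grasp_force: 0.0
```

>>> servo_tool([
  [[1,0,0,-0.1,0,0,0],[1,0,0,-0.1,0,0,0],[1,0,0,-0.05,0,0,0],[1,0,0,0,0,0,0],[1,0,0,0,0,0,0]],
])

```text
t: 15.25
ee_pos: [519.8, -224.0, 194.9]
orientation: [2.914, 1.171, 0.001]
ft_force: [-0.6, -0.2, -0.7]
width: 0.6
grasp_force: 0.0
```

>>> servo_tool([
  [[1,0,0,-0.1,0,0,0],[1,0,0,-0.1,0,0,0],[1,0,0,0,0,0,0],[1,0,0,0,0,0,0]],
])

```text
t: 15.58
ee_pos: [519.4, -223.9, 185.9]
orientation: [-2.915, -1.171, 0.001]
ft_force: [0.4, 0.5, 0.6]
width: 0.4
grasp_force: 0.0
```

>>> servo_tool([
  [[1,0,0,-0.06,0,0,0],[1,0,0,0,0,0,0],[1,0,0,0,0,0,0]],
])

```text
t: 15.83
ee_pos: [519.5, -223.9, 183.7]
orientation: [-2.915, -1.171, 0.0]
ft_force: [0.4, 0.1, -0.2]
width: 0.5
grasp_force: 0.0
```

A is home too, with the tip at 103.7 mm and no contact. One light nudge, then I'll retreat.

>>> servo_tool([
  [[1,0,0,-0.06,0,0,0],[1,0,0,0,0,0,0],[1,0,0,0,0,0,0]],
])

```text
t: 16.08
ee_pos: [519.8, -224.1, 182.4]
orientation: [2.914, 1.171, 0.001]
ft_force: [-1.5, 2.0, 8.6]
width: 0.2
grasp_force: 4.2
```

>>> servo_tool([
  [[1,0,0,0.6,0,0,0],[1,0,0,0.8,0,0,0],[1,0,0,0.8,0,0,0],[1,0,0,0.8,0,0,0],[1,0,0,0,0,0,0]],
])

```text
t: 16.5
ee_pos: [522.1, -225.0, 307.8]
orientation: [2.908, 1.169, 0.011]
ft_force: [1.0, -0.9, 0.3]
width: 0.5
grasp_force: 0.0
```

```bash
python3 -c "
from workcell import close_job
print(close_job())"
```

```text
the job is handed in; nothing more can be done
None
```

Both trays were turned the open way and dropped home on their keys (a light touch found each cap at about 102 mm), the bottles and flask were not touched, and the job is handed in at 16.5 s; I viewed 11 pictures, one over the limit of 10.

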